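# Uncouple the bench hitch and hold its tongue up

## Task

On the hitch trainer, pull the spring latch on top of the coupler sideways until its bolt is out from under the keeper hook, then lift the tongue off the ball so that a colleague can inspect it. Finish still holding the tongue up, steady, with the coupler at least 70 mm higher than where it sat on the ball; do not let go or put it down, do not wrench the tongue up against the closed latch, and leave the valve, the cup and the mouse where they are.

Things in the scene. Friction and masses are not known exactly. Their poses are not given: they have to be found in the camera images.
- hitch: fixed base: aluminium plate 360 x 140 x 12 mm with a steel ball on a neck, the tongue's clevis and a grey keeper post. Origin on the bench under the ball; x along the tongue from hinge to ball (ball end away from the robot), y left of that, z up. Keeper post at y = 54 to 64 mm beside the ball, 113 mm high; its hook overhangs the bolt to y = 42 mm, underside 101 mm up
- ball (a point): centre of the steel ball (40 mm across), 55 mm above the bench, at base x = y = 0
- tongue: the hinged tongue, a dark steel bar with the coupler at its end. Its hinge pin runs along the base's y through base x = -240 mm, 60 mm above the bench. Origin on the tongue's middle line at the ball end: 240 mm from the pin, at base x = y = 0, z = 60 mm when down (a stop). Swings up to 0.9 rad; about 0.6 kg (varies by a third); falls back when let go. x along it, z up from it
- coupler (a point): centre of the coupler's socket on the tongue: at the ball's centre when down. The coupler is a dark steel housing 94 x 60 mm, open below, top 90 mm above the bench. While the latch is closed the bolt under the hook lets it rise by less than 5 mm. Axes as the tongue's
- latch (a joint): latch travel along the tongue's own -y (away from the keeper): 0 = closed, bolt 10 mm under the hook; clear of the hook from 10 mm; stop at 20 mm. A spring closes it: 3 N at 0, 9 N at the stop, so hold it pulled until the bolt is above the hook (coupler up 25 mm); then it may spring back. It rides on the tongue: lifting by its tab lifts the tongue
- latch_tab (a point): grip point of the latch's upright steel tab on top of the coupler: 28 (x, along the tongue) x 14 (y) x 54 mm tall, flat faces to +y and -y. 20 mm below the tab's top, 131 mm above the bench when down; slide plate 32 mm below this point, guides 28 mm below. Closed, at base x = 0, y = -25 mm. Axes are the tongue's and tip back with it
- valve: bystander: loose grey valve block 90 x 32 mm, 58 mm high with its black coil; origin under its centre
- cup: bystander: loose steel cup 68 mm across, 60 mm high, mouth up; origin under its centre
- mouse: bystander: loose black computer mouse 100 x 56 x 32 mm; origin under its centre

How it is judged:
By the outcome, as a careful person would: the job done as asked, in the order asked, and still so for the second after the job is handed in, while the arm keeps its last pose, push and grip.
It also fails if it takes over 32 s, if anything falls off the work surface, if the arm or the gripper's body presses on something with over 40 N, if the wrist force passes 120 N, or if a joint passes its speed limit or range.

## Robot

A 6-joint arm with a two-finger parallel gripper is mounted at the origin on the work surface. World frame = base frame: x ahead of the robot, y to its left, z up, the work surface at z = 0. Lengths are in mm, angles in rad, forces in N, time in s.
With the tool pointing down it reaches from about 300 to 775 mm from the base axis. Payload 14.6 kg.
Tool frame: the origin (TCP) lies on the centre line of the jaws, within the pads' length; the fingertips stand 19 mm ahead of it and the grasp point (between the pads) is the TCP (bot.tip_reach is the distance from the TCP to the fingertips, in mm); y points along the fingers, x is the direction in which the jaws open and shut, and the axes are right-handed (so a half turn about y gives the same grasp; the last joint's range is limited). The gripper opens to 85 mm and grips with 20 to 120 N. Pads are 22 mm wide; open, the fingers measure 114 mm over their backs; the gripper's body (76 mm by 85 mm) begins 54 mm behind the grasp point. The pads swing forward as they close: fully open they stand 13 mm farther back than shut.
Start: joints at [1.112, 0.3, 1.521, -0, 1.321, -0.067], TCP at [210.015, 508.314, 212.181] pointing down, gripper open.
Joint ranges: [-3.03, 3.03], [-0.79, 2.21], [0.23, 2.52], [-1.04, 4.18], [0, 3.07], [-2.55, 2.55]. Speed limits (rad/s): [2.22, 2.22, 2.57, 3.14, 3.14, 3.14].

## Interface

Orientations are given as a unit quaternion [w, x, y, z].
In Python, from rig import bot gives the robot as it stands. Calls block until the motion is done:
- bot.move_to(position, orientation): joint-space move of the TCP to a pose.
- bot.servo_line(position, attitude=None, speed=150, until_force=None): straight line of the TCP; attitude=None keeps the orientation; speed is the mean speed in mm/s. With until_force (N) it stops when the force on the tool has changed by that much, and returns True; else False.
- bot.move_joints(angles): joint-space move.
- bot.move_gripper(opening, grip_force=None): finger opening in mm; grip_force is the grip in N (None keeps the last); returns when the fingers have stopped.
- bot.dwell(seconds).
- bot.ik(position, orientation): joint angles nearest the present ones, or None.
- bot.read_state(): the state.
- bot.read_camera(name): name is "scene" or "top" or "wrist"; returns a dict with "image" (420x560x3 uint8, blue, green, red), "depth" (420x560 float32, mm along the optical axis (not along the pixel's ray), 0 where there is no reading), "fovy" (degrees; the focal length in pixels is half the picture's height over the tangent of half this angle, whatever the lens; pixels are square), "cx", "cy" (the principal point, pixels), "k1" (the pictures are not rectified: a ray, as slopes to the right and down, at radius r is drawn at 1 + k1 r^2 times it, then the intrinsics apply), "eye" and "attitude" of the camera in the world; the wrist camera has in their place "mount" (4x4, takes a point from camera to tool coordinates, whose origin is the TCP and whose axes are the tool frame's). Camera axes: x right, y down, z forward; pixel columns grow to the right and rows downward; lengths in mm; the calibration is good to about 2 mm. A picture is of the moment at which its call begins: read the wrist's pose just before it.
A pose or a line that the arm cannot do raises bot.MotionError and nothing moves.
- bot.finish_job(): hands the job in, once; it reports no verdict.
The state is a dict: "clock": time; "joint_positions": joint angles; "qvel": joint speeds; "effort": joint torques, N m; "ee_pos": TCP position; "tool_rot": TCP orientation; "ft_force": force on the tool from outside, world axes, zero at the start; "moment": the same for the moment, N m; "grip_width": finger opening in mm.
Only numpy, scipy, OpenCV 4.12 (cv2) and the standard library are available. Lean on these libraries where they do the work, as an engineer would, in place of code of your own. Each camera call takes 0.05 s, during which the arm holds its last target. There are 200 camera calls.

## Working session

There is one attempt and no reset: what is moved stays moved. The work goes in short steps, each a Python script; the robot and the scene stay as the last script left them, time stands still between calls to the robot, and variables do not carry over. Pictures are saved under pics/ and viewed, about 8 in all and at most 12, crops included, and the job is handed in when it is done.

```bash
mkdir -p pics; ls; cat > h.py <<'E'
import numpy as np, cv2
from rig import bot
from scipy.spatial.transform import Rotation as R
def rot(q): return R.from_quat([q[1],q[2],q[3],q[0]]).as_matrix()
def quat(M):
    q=R.from_matrix(M).as_quat(); return [q[3],q[0],q[1],q[2]]
def cloud(c, tool=None):
    """world xyz for every pixel (420x560x3), nan where no depth"""
    h,w=c["depth"].shape; f=h/2/np.tan(np.radians(c["fovy"])/2)
    u,v=np.meshgrid(np.arange(w),np.arange(h))
    xd,yd=(u-c["cx"])/f,(v-c["cy"])/f; x,y=xd.copy(),yd.copy()
    for _ in range(10):
        s=1+c["k1"]*(x*x+y*y); x,y=xd/s,yd/s
    d=np.where(c["depth"]>0,c["depth"],np.nan)
    P=np.stack([x*d,y*d,d],-1)
    if "eye" in c: return P@rot(c["attitude"]).T+np.array(c["eye"])
    m=np.array(c["mount"]); P=P@m[:3,:3].T+m[:3,3]
    return P@rot(tool[1]).T+np.array(tool[0])
E
python3 - <<'E'
from h import *
for n in("top","scene"):
    c=bot.read_camera(n); cv2.imwrite(f"pics/{n}0.png",c["image"]); np.savez(f"{n}0.npz",P=cloud(c))
    print(n,c["fovy"],c["cx"],c["cy"],c["k1"],c["eye"],c["attitude"])
s=bot.read_state(); print(s)
E
```

```text
pics
top 50.898606769706596 282.4029157646337 212.49800123460264 -0.12681524117018197 [ 490.44324198   51.39692849 1005.19051103] [-0.04018071  0.70914783 -0.7018069   0.05442381]
scene 46.678567191758894 274.7389888171203 203.60752649002424 -0.0768346950790265 [1064.08603928 -156.29132494  950.82506606] [-0.2183329   0.79531467  0.54573495 -0.1482521 ]
{'clock': 0.1, 'joint_positions': array([ 1.11238515e+00,  3.00438080e-01,  1.52149972e+00, -2.92886904e-05,
        1.32072069e+00, -6.66050305e-02]), 'qvel': array([ 0.00203523, -0.00075171, -0.00050152,  0.00128072,  0.00124443,
        0.001041  ]), 'effort': array([ 1.34692578e-03, -5.44381070e+01, -3.62372124e+01, -3.93518076e-05,
        2.99148138e-03,  1.73438360e-05]), 'ee_pos': array([209.93344886, 508.11211378, 211.67386076]), 'tool_rot': array([-0.58756396,  0.58795771,  0.39279054, -0.39343348]), 'ft_force': array([ 0.11069025, -0.37663796, -0.35046257]), 'moment': array([-0.06196312, -0.00265882, -0.00212034]), 'grip_width': 85.38521922885825}
```

View pics/top0.png

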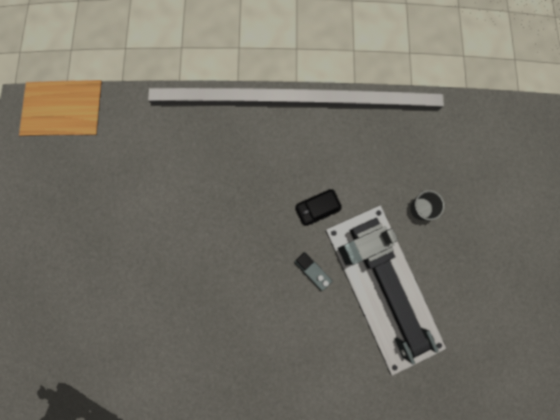

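View pics/scene0.png

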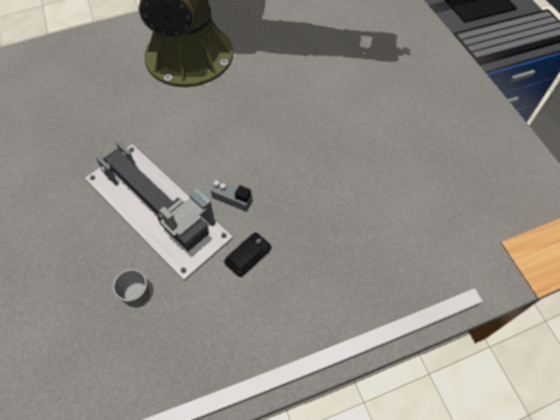

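The top view shows the hitch with its coupler near pixel (370,245), its hinge near (418,345) and the keeper on the left near (346,256). The mouse is at (318,207), the valve at (313,271) and the cup at (427,207). The scene view agrees, with the coupler near (185,215). Next I'll fit the plate and the tab.

```bash
python3 - <<'E'
from h import *
im=cv2.imread("pics/top0.png"); P=np.load("top0.npz")["P"]
sub=P[195:380,285:455]; si=im[195:380,285:455]
m=(si.min(-1)>125)&(abs(sub[...,2]-12)<12)
m=cv2.morphologyEx(m.astype(np.uint8),cv2.MORPH_OPEN,np.ones((2,2)))>0
pts=sub[m][:,:2].astype(np.float32); print(len(pts),np.median(sub[m][:,2]))
r=cv2.minAreaRect(pts); print(r)
# tall things in both cameras
for n in("top","scene"):
    Q=np.load(n+"0.npz")["P"].reshape(-1,3); c=np.array(r[0])
    Q=Q[np.hypot(*(Q[:,:2]-c).T)<230]
    b=cv2.boxPoints(r); e=b[1]-b[0] if np.linalg.norm(b[1]-b[0])>200 else b[2]-b[1]
    e=e/np.linalg.norm(e); e=e*np.sign(e[0]); a=np.arctan2(e[1],e[0])
    l=(Q[:,:2]-c)@np.array([[e[0],-e[1]],[e[1],e[0]]])
    print(n,"yaw",a)
    for lo,hi in((118,160),(104,117),(80,100),(20,75)):
        k=(Q[:,2]>lo)&(Q[:,2]<hi)
        if k.sum(): print(lo,hi,k.sum(),"x",np.percentile(l[k,0],[2,50,98]).round(),"y",np.percentile(l[k,1],[2,50,98]).round(),"z",np.median(Q[k,2]).round())
E
```

```text
4457 nan
((468.9345703125, -252.01339721679688), (363.6116027832031, 237.17239379882812), 24.38364028930664)
top yaw -1.1452216
118 160 152 x [-33. -30. -19.] y [102. 115. 128.] z 149.0
104 117 310 x [-114. -100.  -31.] y [ 86. 115. 143.] z 113.0
80 100 1615 x [-107.  -54.  -20.] y [-141.   81.  159.] z 89.0
20 75 1558 x [-195.  -69.  137.] y [-141.  100.  167.] z 50.0
scene yaw -1.1452216
118 160 183 x [-30. -21. -16.] y [105. 123. 131.] z 147.0
104 117 316 x [-110.  -95.  -16.] y [ 91. 119. 145.] z 112.0
80 100 1429 x [-96. -51. -14.] y [-135.  110.  162.] z 90.0
20 75 1922 x [-188.  -28.  139.] y [-130.  115.  170.] z 50.0
```

```bash
python3 - <<'E'
from h import *
for n in("top","scene"):
    P=np.load(n+"0.npz")["P"].reshape(-1,3); P=P[np.isfinite(P).all(1)]
    P=P[(abs(P[:,0]-470)<230)&(abs(P[:,1]+240)<230)]
    k=(P[:,2]>7)&(P[:,2]<17); q=P[k][:,:2].astype(np.float32)
    # keep only dense connected part on 3mm grid
    g=np.zeros((160,160),np.uint8); ij=((q-[240,-470])/3).astype(int); g[ij[:,0],ij[:,1]]=1
    g=cv2.morphologyEx(g,cv2.MORPH_CLOSE,np.ones((3,3)));g=cv2.morphologyEx(g,cv2.MORPH_OPEN,np.ones((3,3)))
    _,L,st,_=cv2.connectedComponentsWithStats(g); b=1+st[1:,4].argmax()
    q=q[L[ij[:,0],ij[:,1]]==b]; r=cv2.minAreaRect(q); print(n,r)
    t=P[(P[:,2]>125)&(P[:,2]<165)]; print("tab",len(t),np.median(t,0).round(1),cv2.minAreaRect(t[:,:2].astype(np.float32)),t[:,2].max())
    tt=t[t[:,2]>147]; print("tabtop",len(tt),tt.mean(0).round(1),cv2.minAreaRect(tt[:,:2].astype(np.float32)))
    kp=P[(P[:,2]>109)&(P[:,2]<116)]; print("keeper?",len(kp),np.median(kp,0).round(1),cv2.minAreaRect(kp[:,:2].astype(np.float32)))
E
```

```text
top ((398.4672546386719, -183.43780517578125), (279.93402099609375, 59.90410614013672), 24.829463958740234)
tab 141 [ 561.6 -178.9  149.5] ((563.2637939453125, -181.2272491455078), (27.81056785583496, 15.247794151306152), 25.78243064880371) 154.92140931818278
tabtop 99 [ 562.8 -180.4  150.4] ((563.1141357421875, -181.50677490234375), (27.203603744506836, 15.19455337524414), 26.903091430664062)
keeper? 235 [ 531.4 -110.5  112.9] ((544.1874389648438, -137.37692260742188), (43.57781219482422, 82.77549743652344), 26.91567611694336)
scene ((455.23028564453125, -207.51473999023438), (364.19744873046875, 139.73483276367188), 24.712921142578125)
tab 164 [ 571.2 -182.5  148.6] ((566.397216796875, -182.99404907226562), (30.642257690429688, 15.167970657348633), 22.500770568847656) 154.16498768919496
tabtop 98 [ 567.1 -182.7  150.2] ((566.192626953125, -182.73507690429688), (29.815637588500977, 14.00174331665039), 25.5976505279541)
keeper? 228 [ 535.  -114.4  112.7] ((547.1004028320312, -147.08575439453125), (46.56235122680664, 95.78691101074219), 22.617897033691406)
```

The pieces agree: yaw is about 0.431 rad, the tab is about (564.5, -182), and that puts the keeper at about (529, -106), against roughly (531, -110) measured. Now I'll check IK along the whole plan, move above the tab and look.

```bash
cat >> h.py <<'E'
def hitch(yaw): return R.from_euler("z",yaw).as_matrix()
def grasp(yaw,sgn,th=0.):
    """tool: y along -z of tongue, x along sgn*tongue y"""
    H=hitch(yaw)@R.from_euler("y",-th).as_matrix()
    X=sgn*H[:,1]; Y=-H[:,2]; return quat(np.stack([X,Y,np.cross(X,Y)],1))
def tabpos(tab0,yaw,pull,th):
    """tab grip point (tab0 = closed, down; z 131) with latch pulled and tongue raised"""
    H=hitch(yaw); pin=np.array(tab0)-H@[240,0,71]
    return pin+H@(R.from_euler("y",-th).as_matrix()@[240,0,71]+[0,-pull,0])
E
python3 - <<'E'
from h import *
s=bot.read_state(); print(rot(s["tool_rot"]).round(2))
tab=[564.5,-182,131]; yaw=.431
for sg in(1,-1):
    print(sg,np.round(bot.ik([564.5,-182,230],grasp(yaw,sg)),2))
    for th in(0,.2,.4):
        q=bot.ik(tabpos(tab,yaw,16,th),grasp(yaw,sg,th)); print(th,None if q is None else np.round(q,2),tabpos(tab,yaw,16,th))
sg=min((1,-1),key=lambda g:abs(bot.ik([564.5,-182,230],grasp(yaw,g))[5]))
print(sg)
bot.move_to([564.5,-182,230],grasp(yaw,sg))
bot.move_gripper(56)
s=bot.read_state(); c=bot.read_camera("wrist"); P=cloud(c,(s["ee_pos"],s["tool_rot"]))
cv2.imwrite("pics/w1.png",c["image"]); np.savez("w1.npz",P=P)
P=P.reshape(-1,3);P=P[np.isfinite(P).all(1)]
t=P[(P[:,2]>146)&(P[:,2]<156)&(np.hypot(P[:,0]-564,P[:,1]+182)<35)]; print(s["ee_pos"],s["clock"],len(t)); print(cv2.minAreaRect(t[:,:2].astype(np.float32)),t.mean(0))
E
```

```text
[[ 0.38 -0.   -0.92]
 [ 0.92 -0.    0.38]
 [-0.   -1.    0.  ]]
1 [-0.37  0.38  1.37 -0.    1.39 -2.38]
0 [-0.39  0.49  1.45 -0.    1.2  -2.39] [ 571.18447295 -196.53677479  131.        ]
0.2 None [ 554.02240769 -204.42844008  177.26536642]
0.4 None [ 528.85150975 -216.00282222  218.85573273]
-1 [-0.37  0.38  1.37 -0.    1.39  0.77]
0 [-0.39  0.49  1.45 -0.    1.2   0.75] [ 571.18447295 -196.53677479  131.        ]
0.2 [-0.49  0.35  1.56  0.18  1.12  0.59] [ 554.02240769 -204.42844008  177.26536642]
0.4 [-0.61  0.22  1.66  0.39  1.09  0.38] [ 528.85150975 -216.00282222  218.85573273]
-1
[ 564.52106437 -181.92881216  229.99893792] 3.2417 631
((564.8167724609375, -180.63296508789062), (27.3335018157959, 13.016230583190918), 24.429977416992188) [ 565.23119888 -180.37497461  150.71619197]
```

View pics/w1.png

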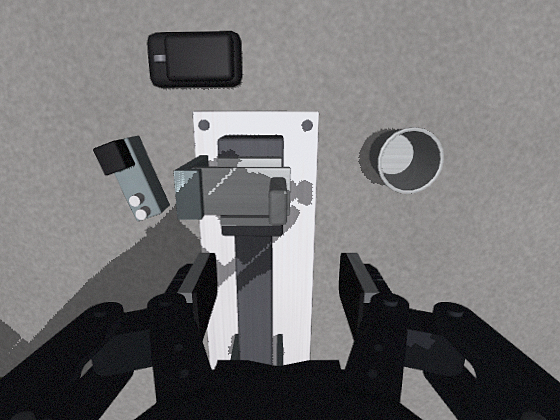

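The wrist view shows the tab at (278,200), centred between the pads (213 and 340). The fit gives (565, -180.5) at yaw 0.428 with its top at z = 150.7, where 151 is expected. Next: descend, grip and pull.

```bash
python3 - <<'E'
from h import *
tab=np.array([565,-180.7,131]); yaw=.428; q=grasp(yaw,-1)
def st(n):
    s=bot.read_state(); print(n,round(s["clock"],2),s["ee_pos"].round(1),"F",(hitch(yaw).T@s["ft_force"]).round(1),"M",s["moment"].round(2),"w",round(s["grip_width"],1)); return s
bot.move_to([*tab[:2],185],q)
print(bot.servo_line(tab,q,speed=80,until_force=10)); st("down")
bot.move_gripper(8,grip_force=60); st("grip")
for p in(4,8,12,16):
    print(bot.servo_line(tabpos(tab,yaw,p,0),q,speed=40,until_force=25)); st(p)
s=st(0);c=bot.read_camera("wrist"); cv2.imwrite("pics/w2.png",c["image"])
np.savez("w2.npz",P=cloud(c,(s["ee_pos"],s["tool_rot"])))
E
```

```text
False
down 4.42 [ 565.2 -180.8  131.4] F [ 0.1 -0.2 -0.8] M [ 0.01 -0.01 -0.  ] w 56.0
grip 4.93 [ 565.3 -181.2  131.5] F [-0.1 -6.   3.2] M [-0.8  -0.32  0.02] w 9.3
False
4 5.18 [ 566.6 -184.   131.4] F [-0.6  3.5  7.7] M [ 0.51  0.44 -0.01] w 9.0
False
8 5.43 [ 568.3 -187.5  131.4] F [-1.2  4.7  7.2] M [0.69 0.54 0.  ] w 9.1
False
12 5.68 [ 569.9 -191.   131.4] F [-0.6  5.9  8.2] M [ 0.83  0.63 -0.03] w 9.3
False
16 5.93 [ 571.5 -194.4  131.3] F [-0.4  7.2  8.3] M [ 1.02  0.72 -0.05] w 9.0
0 5.93 [ 571.5 -194.4  131.3] F [-0.4  7.2  8.3] M [ 1.02  0.72 -0.05] w 9.0
```

View pics/w2.png

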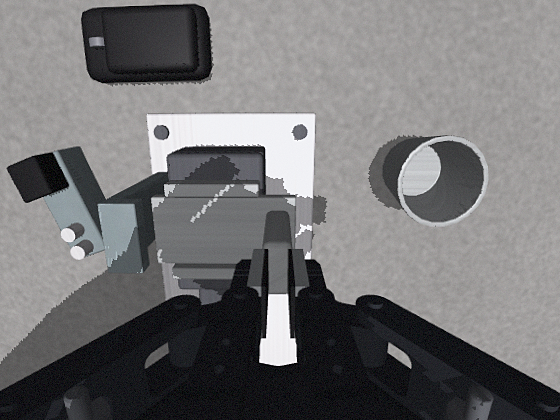

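The latch is pulled: the side force follows the spring at 0.3 N/mm, which implies about 14 mm of travel. The picture shows the slide's edge (152) clear of the hook's edge (148). Now I'll pull slightly further and lift along the arc, watching the force.

```bash
python3 - <<'E'
from h import *
tab=np.array([565,-180.7,131]); yaw=.428
def st(n):
    s=bot.read_state(); print(n,round(s["clock"],2),s["ee_pos"].round(1),"F",(hitch(yaw).T@s["ft_force"]).round(1),"M",s["moment"].round(2),"w",round(s["grip_width"],1)); return s
bot.servo_line(tabpos(tab,yaw,17.5,0),grasp(yaw,-1),speed=30); st("pull")
for th in np.r_[.01,.02,.03,.05:.391:.02]:
    hit=bot.servo_line(tabpos(tab,yaw,17.5,th),grasp(yaw,-1,th),speed=25 if th<.05 else 50,until_force=25)
    s=st(round(th,3))
    if hit or abs(s["ft_force"][2])>40: print("STOP",hit); break
c=bot.read_camera("wrist"); cv2.imwrite("pics/w3.png",c["image"]); np.savez("w3.npz",P=cloud(c,(s["ee_pos"],s["tool_rot"])))
c=bot.read_camera("scene"); cv2.imwrite("pics/s3.png",cv2.resize(c["image"][100:310,60:340],None,fx=2.5,fy=2.5)); np.savez("s3.npz",P=cloud(c))
E
```

```text
pull 6.23 [ 572.  -195.7  131.3] F [-1.1  7.5  9. ] M [1.04 0.81 0.01] w 9.2
0.01 6.48 [ 571.5 -196.9  133.2] F [-0.3  0.2  0.4] M [ 0.01 -0.01  0.02] w 8.1
0.02 6.73 [ 570.9 -197.4  135.9] F [-0.5 -0.2  0.3] M [-0.01  0.07  0.03] w 8.0
0.03 6.98 [ 570.2 -197.7  138.4] F [0.7 0.  0.2] M [ 0.04 -0.01 -0.02] w 8.2
0.05 7.23 [ 568.7 -198.5  143.3] F [0.  0.5 0.4] M [-0.05  0.    0.02] w 7.8
0.07 7.48 [ 567.2 -199.1  147.9] F [ 0.3 -0.3  0.3] M [-0.01  0.02  0.02] w 8.1
0.09 7.73 [ 565.5 -199.9  152.6] F [-0.4  0.2  0.3] M [-0.06  0.02 -0.02] w 8.0
0.11 7.98 [ 563.8 -200.6  157.2] F [ 1.7 -0.8  0.3] M [-0.02  0.01  0.03] w 7.8
0.13 8.23 [ 562.  -201.5  161.8] F [ 0.1 -0.9  0.5] M [-0.05  0.03 -0.02] w 7.8
0.15 8.48 [ 560.1 -202.3  166.3] F [-0.2  0.4 -0.6] M [-0.07  0.09  0.02] w 8.2
0.17 8.73 [ 558.1 -203.2  170.7] F [-0.7  0.   0.7] M [0.01 0.09 0.02] w 8.4
0.19 8.98 [ 556.1 -204.1  175.2] F [-0.6  0.4 -0.1] M [-0.02  0.05  0.06] w 7.9
0.21 9.23 [ 554.  -205.1  179.6] F [-1.  -0.2 -0.1] M [-0.03  0.05 -0.08] w 8.0
0.23 9.48 [ 551.8 -206.1  184. ] F [ 0.2 -0.3  0.3] M [-0.04  0.08  0.03] w 7.8
0.25 9.73 [ 549.4 -207.1  188.3] F [-0.4  0.1  0.4] M [-0.06  0.09  0.01] w 7.9
0.27 9.98 [ 547.1 -208.3  192.6] F [ 0.1 -0.8 -0.2] M [-0.06  0.09 -0.01] w 7.9
0.29 10.23 [ 544.6 -209.4  196.8] F [ 0.6 -0.4 -0.4] M [-0.01  0.16 -0.02] w 7.9
0.31 10.48 [ 542.1 -210.5  200.9] F [0.4 0.2 0.5] M [-0.08  0.11 -0.05] w 8.2
0.33 10.73 [ 539.5 -211.7  205. ] F [-0.2  0.4 -0. ] M [-0.07  0.14 -0.01] w 7.7
0.35 10.98 [ 536.8 -212.9  209.1] F [ 0.5 -0.4  0.1] M [-0.09  0.15  0.03] w 8.1
0.37 11.23 [ 534.1 -214.2  213. ] F [ 0.4 -0.1  0.5] M [-0.08  0.15  0.02] w 7.8
0.39 11.48 [ 531.3 -215.5  217. ] F [ 0.4  0.1 -0.8] M [-0.11  0.14 -0.02] w 8.2
```

View pics/s3.png

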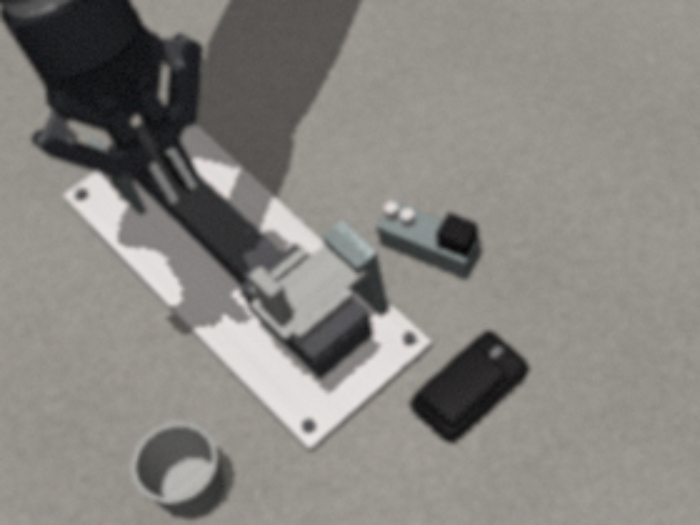

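View pics/w3.png

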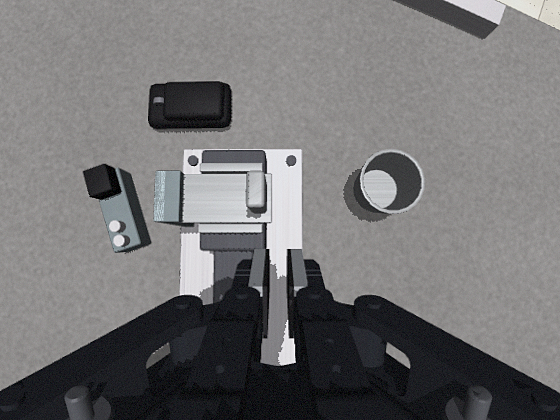

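The lift slipped off: the tab let go at once and the latch sprang back, with the tongue still down and nothing else disturbed. In s3 the tab and keeper look as they did before. I gave the gripper a target of 8 mm while the tab read about 9, so there was hardly any grip. I'll use the stored depth to check where the tab sat between the pads, and compare the tab now.

```bash
python3 - <<'E'
from h import *
yaw=.428;tab=np.array([565,-180.7,0]);H=hitch(yaw)
P=(np.load("w2.npz")["P"]-tab)@H
for r in range(200,300,8): print(r,[tuple(P[r,c].round(0)) for c in(256,270,278,286,300)])
for n in("w1","w3"):
    Q=(np.load(n+".npz")["P"].reshape(-1,3)-tab)@H; Q=Q[np.isfinite(Q).all(1)]
    t=Q[(Q[:,2]>146)&(Q[:,2]<156)&(np.hypot(Q[:,0],Q[:,1])<40)]; print(n,len(t),t.min(0).round(1),t.max(0).round(1),t.mean(0).round(1))
    k=Q[(Q[:,2]>109)&(Q[:,2]<117)&(Q[:,1]>55)&(abs(Q[:,0])<60)]; print(n,"keeper",k.min(0).round(1),k.max(0).round(1))
    for nm,a in(("valve",(-20,130)),("mouse",(0,0))): pass
E
```

```text
200 [(np.float64(19.0), np.float64(-1.0), np.float64(99.0)), (np.float64(20.0), np.float64(-10.0), np.float64(100.0)), (np.float64(20.0), np.float64(-14.0), np.float64(100.0)), (np.float64(20.0), np.float64(-19.0), np.float64(100.0)), (np.float64(-4.0), np.float64(-33.0), np.float64(12.0))]
208 [(np.float64(14.0), np.float64(-1.0), np.float64(99.0)), (np.float64(14.0), np.float64(-10.0), np.float64(98.0)), (np.float64(14.0), np.float64(-14.0), np.float64(99.0)), (np.float64(14.0), np.float64(-19.0), np.float64(99.0)), (np.float64(-12.0), np.float64(-33.0), np.float64(12.0))]
216 [(np.float64(10.0), np.float64(-1.0), np.float64(100.0)), (np.float64(14.0), np.float64(-10.0), np.float64(113.0)), (np.float64(13.0), np.float64(-14.0), np.float64(111.0)), (np.float64(13.0), np.float64(-19.0), np.float64(110.0)), (np.float64(-19.0), np.float64(-34.0), np.float64(12.0))]
224 [(np.float64(5.0), np.float64(-1.0), np.float64(101.0)), (np.float64(13.0), np.float64(-10.0), np.float64(126.0)), (np.float64(13.0), np.float64(-14.0), np.float64(126.0)), (np.float64(13.0), np.float64(-19.0), np.float6
[... 2258 characters left out ...]
), np.float64(-15.0), np.float64(152.0)), (np.float64(-10.0), np.float64(-18.0), np.float64(150.0)), (np.float64(11.0), np.float64(-22.0), np.float64(188.0))]
296 [(np.float64(13.0), np.float64(-7.0), np.float64(197.0)), (np.float64(-99.0), np.float64(-7.0), np.float64(13.0)), (np.float64(-99.0), np.float64(-14.0), np.float64(12.0)), (np.float64(-99.0), np.float64(-22.0), np.float64(11.0)), (np.float64(13.0), np.float64(-22.0), np.float64(196.0))]
w1 631 [-13.8  -6.4 146.4] [ 13.5   6.7 153. ] [  0.3   0.2 150.7]
w1 keeper [-22.8  66.3 109. ] [ 21.6  89.3 115.8]
w3 685 [-14.7  -6.5 146.5] [ 12.5   7.  152.9] [-1.400e+00  1.000e-01  1.506e+02]
w3 keeper [-22.8  66.5 109. ] [ 20.4  89.3 116.6]
```

```bash
python3 - <<'E'
from h import *
s=bot.read_state(); M=rot(s["tool_rot"])
T=(np.load("w3.npz")["P"]-s["ee_pos"])@M
near=np.nan_to_num(T[...,1],nan=999)<60
for r in range(240,350,10):
    print(r,[(c,*T[r,c].round(0).astype(int)) for c in(244,252,258,264,268,290,296,304) if near[r,c]])
i=np.argwhere(near&(T[...,1]>-40)); 
v=T[near]; v=v[abs(v[:,0])<40]; print("max along fingers",np.percentile(v[:,1],[90,99,99.9]))
print(bot.tip_reach, s["grip_width"])
im=cv2.imread("pics/w2.png")[195:345,200:360]; cv2.imwrite("pics/w2c.png",cv2.resize(im,None,fx=4.5,fy=4,interpolation=cv2.INTER_CUBIC))
E
```

```text
240 []
250 [(258, np.int64(-10), np.int64(-25), np.int64(12)), (264, np.int64(-7), np.int64(-24), np.int64(11)), (268, np.int64(-5), np.int64(-25), np.int64(12)), (290, np.int64(5), np.int64(-25), np.int64(12)), (296, np.int64(7), np.int64(-24), np.int64(11))]
260 [(244, np.int64(-16), np.int64(-26), np.int64(8)), (252, np.int64(-11), np.int64(-36), np.int64(12)), (258, np.int64(-9), np.int64(-34), np.int64(11)), (264, np.int64(-6), np.int64(-36), np.int64(12)), (268, np.int64(-5), np.int64(-33), np.int64(11)), (290, np.int64(4), np.int64(-35), np.int64(11)), (296, np.int64(7), np.int64(-36), np.int64(12)), (304, np.int64(11), np.int64(-26), np.int64(8))]
270 [(244, np.int64(-15), np.int64(-35), np.int64(7)), (252, np.int64(-11), np.int64(-44), np.int64(12)), (258, np.int64(-8), np.int64(-45), np.int64(12)), (264, np.int64(-6), np.int64(-44), np.int64(12)), (268, np.int64(-5), np.int64(-34), np.int64(6)), (290, np.int64(4), np.int64(-44), np.int64(12)), (296, np.int64(6), np.int64(-43), np.int64(11)), (304, np.int64(10), np.int64(-43), np.int64(11))]
280 [(244, np.int64(-14), np.int6
[... 1910 characters left out ...]
 np.int64(17))]
330 [(244, np.int64(-9), np.int64(-89), np.int64(17)), (252, np.int64(-7), np.int64(-89), np.int64(17)), (258, np.int64(-7), np.int64(-66), np.int64(1)), (264, np.int64(-6), np.int64(-57), np.int64(-7)), (290, np.int64(4), np.int64(-55), np.int64(-8)), (296, np.int64(5), np.int64(-66), np.int64(0)), (304, np.int64(6), np.int64(-89), np.int64(18))]
340 [(244, np.int64(-9), np.int64(-93), np.int64(18)), (252, np.int64(-7), np.int64(-91), np.int64(16)), (258, np.int64(-7), np.int64(-67), np.int64(-3)), (296, np.int64(5), np.int64(-67), np.int64(-3)), (304, np.int64(6), np.int64(-91), np.int64(16))]
max along fingers [-64.26914379 -30.48352032 -22.89509844]
19.0 7.944009826281392
```

View pics/w2c.png

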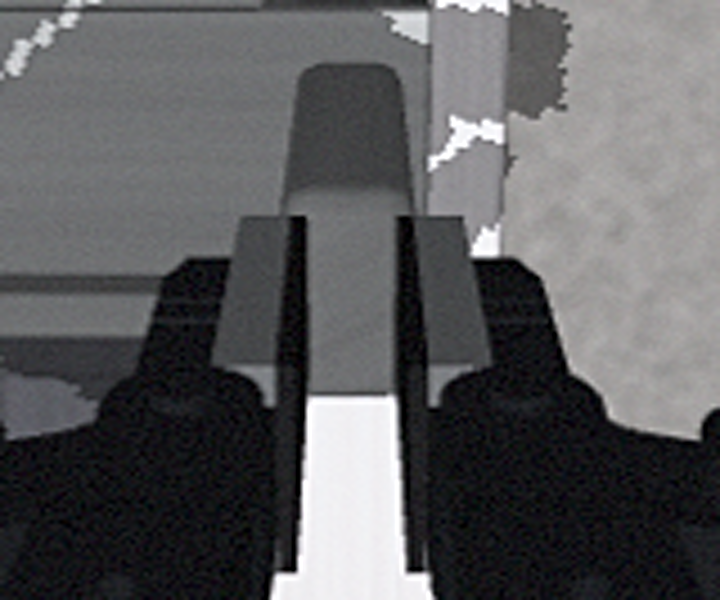

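The measurements show the cause. In tool coordinates the pad tips sit about 23 mm behind the reported TCP, not 19 mm ahead as stated. So with TCP z = 131 the pads only pinched the tab's rounded top at z ≈ 151, giving a width of 9 mm and an upward force. The tips are really about 42 mm higher than assumed. I'll go about 41 mm lower with a force guard, close fully, and check the width (about 14) before pulling.

```bash
cat >> h.py <<'E'
OFF=41. # measured: real pads stand this far behind the reported TCP
yaw=.428; tab=np.array([565,-180.7,131])
def tcp(pull,th):
    H=hitch(yaw)@R.from_euler("y",-th).as_matrix()
    return tabpos(tab,yaw,pull,th)-OFF*H[:,2]
def st(n):
    s=bot.read_state(); print(n,round(s["clock"],2),s["ee_pos"].round(1),"F",(hitch(yaw).T@s["ft_force"]).round(1),"M",s["moment"].round(2),"w",round(s["grip_width"],1)); return s
E
python3 - <<'E'
from h import *
q=grasp(yaw,-1)
for th in(0,.2,.4):
    j=bot.ik(tcp(17,th),grasp(yaw,-1,th)); print(th,tcp(17,th).round(),None if j is None else j.round(2))
bot.move_gripper(50)
bot.move_to([*tab[:2],165],q)
hit=bot.servo_line(tcp(0,0),q,speed=70,until_force=8); print(hit); s=st("down")
if not hit:
    bot.move_gripper(0,grip_force=70); s=st("grip")
c=bot.read_camera("wrist"); cv2.imwrite("pics/w4.png",c["image"])
E
```

```text
0 [ 572. -196.   90.] [-0.39  0.54  1.48 -0.    1.12  0.75]
0.2 [ 562. -201.  137.] [-0.47  0.4   1.58  0.18  1.04  0.59]
0.4 [ 544. -209.  181.] [-0.58  0.27  1.68  0.4   1.    0.38]
False
down 13.73 [ 565.3 -180.8   90.5] F [-0.7  0.3 -0.6] M [-0.01 -0.03  0.02] w 50.1
grip 14.15 [ 565.4 -181.3   90.5] F [-0.2 -4.6  2. ] M [-0.66 -0.23  0.05] w 13.3
```

View pics/w4.png

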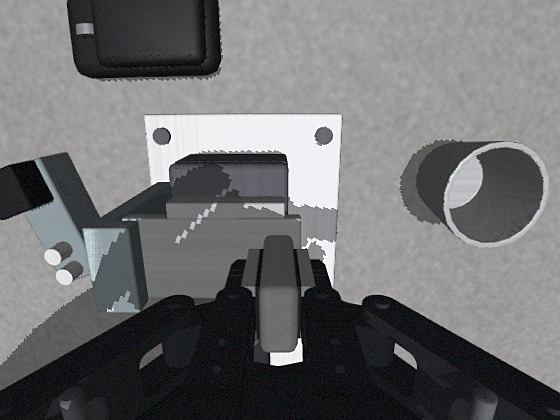

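The tab (278,300) now stands well up between the pads, and the width is 13.3 mm, so the grip is good. Next I'll pull, checking the spring force, then lift.

```bash
python3 - <<'E'
from h import *
ok=True
for p in(8,13,17):
    bot.servo_line(tcp(p,0),grasp(yaw,-1),speed=40,until_force=25); s=st(p)
ok=s["grip_width"]>12 and (hitch(yaw).T@s["ft_force"])[1]>4
for th in np.r_[.012,.025,.05,.1:.391:.058,.39] if ok else []:
    hit=bot.servo_line(tcp(17,th),grasp(yaw,-1,th),speed=25 if th<.06 else 50,until_force=20)
    s=st(round(th,3))
    if hit or s["grip_width"]<12: print("STOP",hit); break
c=bot.read_camera("scene"); cv2.imwrite("pics/s5.png",cv2.resize(c["image"][100:310,60:340],None,fx=2.5,fy=2.5)); np.savez("s5.npz",P=cloud(c))
E
```

```text
8 14.55 [ 568.3 -187.6   90.4] F [-1.2  5.5  7.8] M [ 0.72  0.64 -0.02] w 13.0
13 14.82 [ 570.3 -192.    90.4] F [-1.6  6.3  7.7] M [0.91 0.79 0.07] w 13.3
17 15.07 [ 571.9 -195.5   90.4] F [-1.2  7.8  7.4] M [ 1.01  0.84 -0.03] w 13.2
0.012 15.34 [ 571.3 -194.9   92.2] F [ 5.   7.7 -2.9] M [ 1.27  0.01 -0.02] w 13.1
0.025 15.62 [ 570.9 -195.1   95.3] F [ 4.6  7.8 -2.7] M [ 1.26  0.03 -0.01] w 13.4
0.05 16.01 [ 570.1 -195.5  101.3] F [ 4.4  6.9 -1.9] M [1.35 0.05 0.03] w 13.1
0.1 16.4 [ 567.9 -196.6  113.4] F [ 5.1  7.2 -2.5] M [1.34 0.02 0.08] w 13.2
0.158 16.83 [ 564.8 -198.   127. ] F [ 4.3  7.3 -1.7] M [1.34 0.06 0.15] w 13.5
0.216 17.27 [ 560.9 -199.8  140.5] F [ 5.7  6.5 -1.3] M [1.34 0.02 0.26] w 13.3
0.274 17.7 [ 556.3 -201.9  153.6] F [ 6.1  7.4 -0.8] M [1.33 0.03 0.28] w 13.3
0.332 18.13 [ 551.1 -204.3  166.5] F [5.9 7.7 0.1] M [1.29 0.06 0.33] w 13.1
0.39 18.57 [ 545.2 -207.1  178.9] F [5.2 7.2 0.7] M [1.23 0.07 0.47] w 13.4
0.39 18.82 [ 545.3 -206.9  178.7] F [4.8 6.5 0.5] M [1.13 0.09 0.44] w 13.1
```

View pics/s5.png

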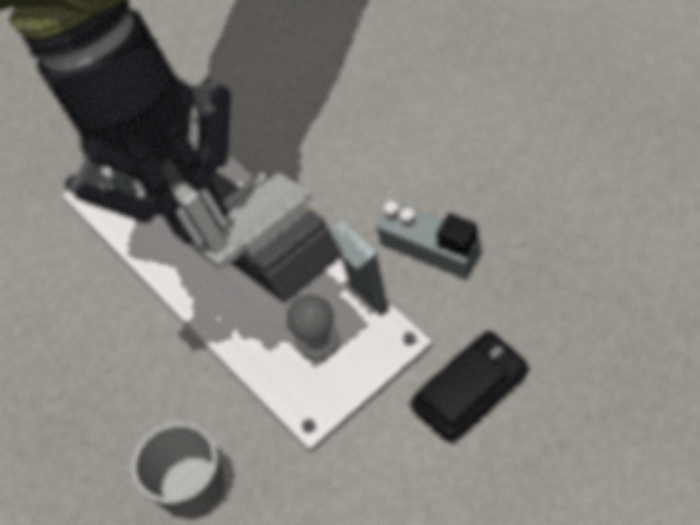

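The scene shows the ball uncovered at (310,320), the coupler up in the gripper, and the bystanders unmoved. I'll check the tongue's angle from depth and its steadiness before handing in.

```bash
python3 - <<'E'
from h import *
bot.dwell(.6); s=st("a")
c=bot.read_camera("wrist"); P=cloud(c,(s["ee_pos"],s["tool_rot"])).reshape(-1,3)
P=P[np.isfinite(P).all(1)]; H=hitch(yaw); org=tab-H@[0,-25,131]
th=.39; pin=org+H@[-240,0,60]
T=(P-pin)@H@R.from_euler("y",-th).as_matrix()  # tongue axes, from the pin
k=(abs(T[:,0]-245)<30)&(abs(T[:,1])<25)&(abs(T[:,2]-35)<20)
print("slide plate z over pin (39 expected)",k.sum(),np.percentile(T[k,2],[10,50,90]).round(1), np.polyfit(T[k,0],T[k,2],1).round(3))
print("coupler rise", 240*np.sin(th)-5*np.cos(th)+5)
A,B=np.load("scene0.npz")["P"],np.load("s5.npz")["P"]
for n,(u,v) in dict(valve=(232,194),cup=(131,288),mouse=(248,254)).items():
    w=np.s_[v-22:v+22,u-22:u+22]; f=lambda Q:np.nanmean(Q[w][(Q[w][...,2]>18)&(Q[w][...,2]<62)],0).round(1); print(n,f(A),f(B))
st("b"); bot.finish_job(); 
E
```

```text
a 19.47 [ 545.2 -206.9  178.7] F [5.8 7.1 0.7] M [1.18 0.14 0.43] w 13.2
slide plate z over pin (39 expected) 10238 [31.7 38.  41.6] [-4.1000e-02  4.7992e+01]
coupler rise 91.62067433027218
valve [503.7 -39.4  39.7] [503.4 -39.3  39.7]
cup [ 638.1 -297.1   44.7] [ 638.3 -297.    44.4]
mouse [645.  -54.3  28. ] [644.9 -53.8  28.2]
b 19.52 [ 545.3 -206.9  178.7] F [ 6.4  7.7 -0.3] M [1.18 0.09 0.46] w 13.4
the job is handed in; nothing more can be done
```

The latch is pulled clear of the hook, the tongue is off the ball, and the arm is still holding it up. I handed the job in at 19.5 s, inside the 32 s limit.

**First try failed:** I pulled the latch, but the grip slipped off as soon as I started to lift. The latch sprang closed and the tongue stayed down. The wrist camera showed the pad tips about 23 mm behind the reported tool point, not 19 mm ahead as stated, so the pads had only pinched the tab's rounded top.

**Second try worked:** I gripped about 41 mm lower and the width read 13.3 mm on the 14 mm tab. I pulled the latch to a 17 mm command, which gave a side force of about 7.8 N, in line with the spring. I then raised the tongue about its hinge to 0.39 rad, still holding the latch.

**Last checks:**
- **Height:** the coupler is about 91 mm above where it sat, worked out from the commanded angle. The slide plate measured within about 1 mm of where that angle puts it, though the plate's slope read 0.04 rad lower, which would make the rise about 82 mm. Both are above 70 mm.
- **Steadiness:** the pose held still over a 0.6 s wait, the grip stayed at about 13.3 mm, and the tool force was about 10 N.
- **Bystanders:** the valve, cup and mouse are within 0.5 mm of their starting positions, which is within measurement noise.

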